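# Four clicks hotter on the soldering station

## Task

The next joint needs more heat: with a fingertip pushing on the side of its wing, not gripping it, turn the soldering station's temperature dial up (clockwise) exactly four clicks from where it stands. Once it rests in the fourth click, press the green set key fully down to store the setting and let go. Leave the red standby key and everything else on the bench alone.

Things in the scene. Friction and masses are not known exactly. Their poses are not given: they have to be found in the camera images.
- station: The soldering station, a dark wedge-shaped console fixed to the bench: 180 mm deep (x), 190 mm wide (y), 93 mm high at its flat rear deck. Origin under its middle, x away from the user's side, y to the user's left, z up. Its front part carries a sloping control panel. The soldering iron's stand, fixed, is centred 265 mm to its right; the iron's handle rises to 180 mm.
- dial_center (a point): Point on the temperature dial's turning axis, at the panel surface. Axes: z out of the panel along the dial's axis (the panel leans 12 degrees towards the user's side), x up the slope, y to the user's left. The panel is 124 (x) by 180 (y) mm; this point is midway up the slope, 45 mm left of its centre line.
- dial_pointer (a point): Red-marked end of the dial's wing, on its top, 25 mm from the axis, 27.5 mm above the panel. Turns with the dial; x axis: from the dial's axis to this end, z out of the panel. Dial: black skirt, 56 mm diameter, top 6.5 mm above the panel; straight wing (bar grip) across it, 50 mm long, 14 mm thick, flat sides from 6.5 to 25 mm above the panel, a 6 mm pale ridge on top. Fingers pressing both sides at once are gripping it.
- dial (a joint): Turn of the dial in rad, growing clockwise (hotter, to the red ticks). Clicks every 25 degrees (0.436 rad), a tick at each, eleven from 0 (coolest; pointer 125 degrees anticlockwise of up-slope) to 4.363. Starts in one of the four coolest. Leaving a click takes 0.08 N m (4.5 N at 18 mm from the axis), less and less up to half-way; then it snaps by itself into the next and stays.
- set_key_top (a point): Centre of the top face of the green set key, a sprung square key 18 x 20 mm that stands 8 mm out of the panel, low on the panel to the right of the dial; axes as dial_center.
- set_key (a joint): Travel of the green key in m: 0 out, 0.004 fully down (about 4 N); it springs back.
- standby_key_top (a point): Centre of the top face of the red standby key, same size, 43 mm to the right of the green one. Not to be pressed.
- standby_key (a joint): Travel of the red key in m: 0 out, 0.004 fully down.
- solder_spool: Yellow spool of solder standing upright, 54 mm diameter, 42 mm high, left of the station; origin under its centre. Leave alone.
- flux_jar: Small red flux jar with white lid, 38 mm diameter, 33 mm high, left of the station's front; origin under its centre. Leave alone.
- tip_tin: Flat round tin, 30 mm diameter, 11 mm high, lying loose on the station's flat rear deck; origin under its centre. Leave alone.
- tip_cleaner: Dark round pot of brass wool, 60 mm diameter, 40 mm high, right of the station, between it and the soldering iron's stand; origin under its centre. Leave alone.
- board: Green circuit board, 80 x 58 x 16 mm, on the blue mat to the left; origin under its centre. Leave alone.
- cutters: Side cutters with red handles, about 120 mm long, 14 mm high, on the blue mat; origin under the pivot. Leave alone.
- tweezers: Steel tweezers, 140 mm long, 6 mm high, on the blue mat; origin under the middle. Leave alone.
- screwdriver: Blue-handled screwdriver, 160 mm long, lying at the right; origin under its middle. Leave alone.

How it is judged:
On the way, in this order (a step that is already met when the one before it is completed fails the run):
1. the dial rests in the fourth click above its start, fingers off it (distance of dial_pointer from where it was at the start of the episode between 0.03473 and 0.04145 m and (value of joint dial between 1.6253 and 1.8653 rad or value of joint dial between 2.0617 and 2.3017 rad or value of joint dial between 2.498 and 2.738 rad or value of joint dial between 2.9343 and 3.1743 rad) and velocity of joint dial between -0.2 and 0.2 rad/s and contact force between the fingers and dial below 0.3 N), for 0.3 s.
2. the green set key is pressed fully down (value of joint set_key above 0.003 m), for 0.05 s.
At the end, for the whole second after the job is handed in: the dial rests in the fourth click above the one it started in (within about 7 degrees of the click), the green key has been pressed and is out again, the red key is out, and every loose thing is within 12 mm of where it was (distance of dial_pointer from where it was at the start of the episode between 0.03473 and 0.04145 m and (value of joint dial between 1.6253 and 1.8653 rad or value of joint dial between 2.0617 and 2.3017 rad or value of joint dial between 2.498 and 2.738 rad or value of joint dial between 2.9343 and 3.1743 rad) and value of joint each of set_key, standby_key below 0.001 m and distance of each of solder_spool, flux_jar, tip_tin, tip_cleaner, board, cutters, tweezers, screwdriver from where it was at the start of the episode below 0.012 m); the robot touches nothing.
It fails at once if the dial's wing is gripped (pressed on both sides at once) (contact force between the fingers and wing_left_side above 0.5 N and contact force between the fingers and wing_right_side above 0.5 N).
It fails at once if the red standby key is pressed (value of joint standby_key above 0.002 m).
It fails at once if a loose thing is pushed away or lifted (distance of any of solder_spool, flux_jar, tip_tin, tip_cleaner, board, cutters, tweezers, screwdriver from where it was at the start of the episode above 0.025 m).
It also fails if it takes over 58 s, if anything falls off the work surface, if the arm or the gripper's body presses on something with over 40 N, if the wrist force passes 120 N, or if a joint passes its speed limit or range.

## Robot

A 6-joint arm with a two-finger parallel gripper is mounted at the origin on the work surface. World frame = base frame: x ahead of the robot, y to its left, z up, the work surface at z = 0. Lengths are in m, angles in rad, forces in N, time in s.
With the tool pointing down it reaches from about 0.25 to 0.775 m from the base axis. Payload 4 kg.
Tool frame: the origin (TCP) lies between the finger pads; the fingertips stand 25 mm ahead of it and the grasp point (between the pads) lies 6 mm ahead of it (robot.tip_reach is the distance from the TCP to the fingertips, in m); z points along the fingers, y is the line along which they close (so a half turn about z gives the same grasp; the last joint's range is limited). The gripper opens to 94 mm and grips with 3 to 60 N. Pads are 16 mm wide; open, the fingers measure 119 mm over their backs; the gripper's body (75 mm by 177 mm) begins 78 mm behind the grasp point.
Start: joints at [1.081, 0.087, 1.371, -0, 1.684, -0.103], TCP at [0.207, 0.509, 0.231] pointing down, gripper open.
Joint ranges: [-3.1, 3.1], [-0.76, 2.03], [0.27, 2.55], [-1.08, 4.22], [0.17, 2.65], [-2.57, 2.57]. Speed limits (rad/s): [2.79, 2.79, 3.14, 3.14, 3.14, 3.14].

## Interface

Orientations are given as [roll, pitch, yaw] about the fixed x, y, z axes, in that order (R = Rz(yaw) Ry(pitch) Rx(roll)).
In Python, from bench import sensors, snapshot, camera_info, ticket, robot gives the robot as it stands.
- The arm moves only by the tool arm_command, never from a script. Its argument "plan" is a list of rows, each an object with "grip": the closure, from -1 (fully open) to 1 (shut); "slide": the shift along the tool's x, y, z normalised to -1 to 1, where 1 is 500 mm, a list of three; "spin": the turn about the tool's z normalised to -1 to 1, where 1 is 5 degrees. A call has 1 to 10 rows; each row shifts and turns the commanded pose from where the row before left it, along the tool's axes as they then stand; what a row does not reach is not made up. A row lasts 1/8 s, in which the tool goes at most 62.5 mm and 10.7 degrees, less where a joint would pass 70% of its speed; a pose out of reach is approached as far as the arm can. A call with a number of a shift or a turn outside -1 to 1 is refused whole. A call with a gripper value outside its range is refused whole. The fingers move at their own pace and stop on an object; the grip force is fixed at half the most. Time passes only in rows, so rows that do not move let the fingers close. It gives the time, the measured TCP pose, the force, the opening and the grip force at its end, in the units of the state.
- sensors.get_obs(): the state, without advancing time (a new reading comes with each control period).
- snapshot(name): name is "scene" or "top" or "wrist"; returns the picture (384x512x3 uint8, red, green, blue); there is no depth.
- camera_info(name): a dict with "fx", "fy", "cx", "cy" (pixels), "position" and "rotation" of the camera in the world. Camera axes: x right, y up, looking along -z (the intrinsics and any distortion apply to the point x, -y, -z); pixel columns grow to the right and rows downward; lengths in m; the calibration is good to about 2 mm. A picture is of the moment at which its call begins: read the wrist's pose just before it. camera_info takes no time and is no camera call; for the wrist camera it gives the pose at the moment of the call.
- ticket.close_job(): hands the job in; it is judged then, once.
The state is a dict: "time": time; "joint_positions": joint angles; "qvel": joint speeds; "joint_torque": joint torques, N m; "tool_pos": TCP position; "ee_rot": TCP orientation; "wrist_force": force on the tool from outside, world axes, zero at the start; "wrist_torque": the same for the moment, N m; "width": finger opening in m; "finger_force": force on a finger pad.
Only numpy, scipy, OpenCV 4.12 (cv2) and the standard library are available. Lean on these libraries where they do the work, as an engineer would, in place of code of your own. Each camera call takes 0.05 s, during which the arm holds its last target. There are 200 camera calls.

## Working session

There is one attempt and no reset: what is moved stays moved. The work goes in short steps, Python scripts to look and compute and a tool call to move; the robot and the scene stay as the last step left them, time stands still between calls to the robot, and variables do not carry over. Pictures are saved under pics/ and viewed, at most 10 in all, crops included, and the job is handed in when it is done.

Besides the shell and the picture viewer there is one more tool, called after "Emit:" as a command line: name --argument value ..., lists and objects as JSON in quotes. arm_command: Moves the arm, as the interface text tells. Scaled input: -1 to 1 covers 500 mm each way for a shift and 5 degrees each way for a turn. Its arguments: {"type":"object","properties":{"plan":{"type":"array","items":{"type":"object","properties":{"grip":{"type":"number"},"slide":{"type":"array","items":{"type":"number"}},"spin":{"type":"number"}}}}},"required":["plan"]}

```bash
mkdir -p pics
python3 - <<'E'
from bench import sensors,snapshot,camera_info
import cv2,numpy as np
o=sensors.get_obs();print({k:np.round(v,3).tolist() for k,v in o.items()})
for n in("scene","top"):
    cv2.imwrite(f"pics/{n}0.png",cv2.resize(snapshot(n),None,fx=1.5,fy=1.5)[:,:,::-1]);c=camera_info(n);print(n,c)
E
```

```text
{'time': 0.0, 'joint_positions': [1.081, 0.088, 1.372, -0.0, 1.684, -0.103], 'qvel': [-0.001, -0.0, 0.0, 0.001, -0.0, 0.0], 'joint_torque': [0.0, -34.018, -30.243, 0.072, 0.033, -0.0], 'tool_pos': [0.207, 0.509, 0.229], 'ee_rot': [-3.139, -0.0, 2.755], 'wrist_force': [0.334, 0.189, 0.934], 'wrist_torque': [0.013, 0.059, 0.02], 'finger_force': 0.0, 'width': 0.094}
scene {'fx': 425.4500890364365, 'fy': 425.4500890364365, 'cx': 260.86627511389105, 'cy': 185.33254464662502, 'position': array([1.18107011, 0.23284335, 0.93207297]), 'rotation': array([ 0.70703093, -0.00593172,  1.85789959])}
top {'fx': 354.99250619072, 'fy': 354.99250619072, 'cx': 258.13475397164297, 'cy': 193.23810711589138, 'position': array([0.41347633, 0.03044926, 1.10251951]), 'rotation': array([ 0.09657921,  0.01673488, -1.56461471])}
```

View pics/scene0.png

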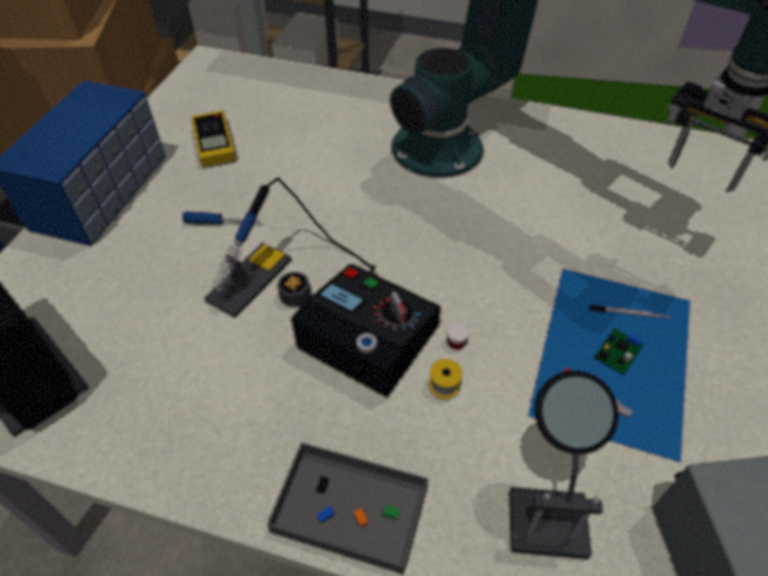

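View pics/top0.png

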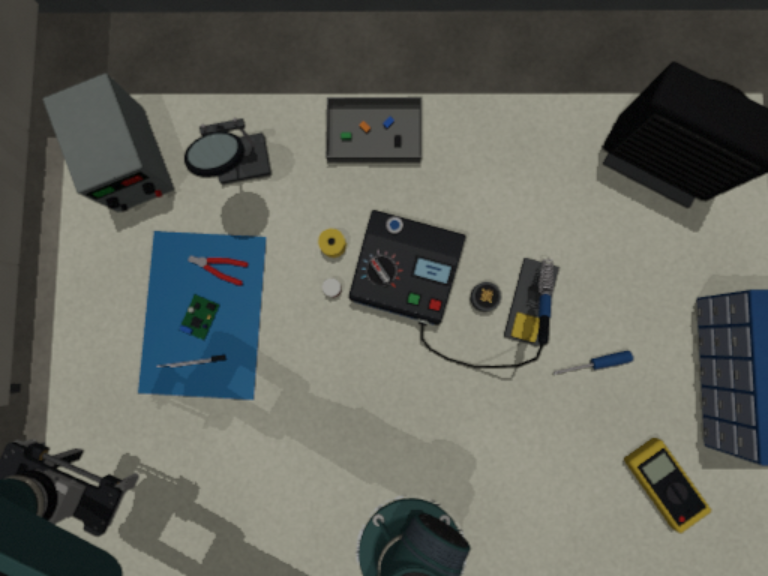

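The scene and top views agree. In the top view (1.5x) the dial is near (380,268), the green key near (414,299) and the red key near (435,305). The station is yawed about -14°. Next I measure coarsely and get the wrist camera's geometry.

```bash
cat > h.py <<'E'
import cv2,numpy as np
from scipy.spatial.transform import Rotation as R
from bench import sensors,snapshot,camera_info
def ray(c,uv):
    d=np.array([(uv[0]-c["cx"])/c["fx"],-(uv[1]-c["cy"])/c["fy"],-1.0])
    return np.array(c["position"]),R.from_euler("xyz",c["rotation"]).as_matrix()@d
def plane(c,uv,n,p):
    o,d=ray(c,uv); return o+d*(np.dot(n,p-o)/np.dot(n,d))
def proj(c,P):
    q=R.from_euler("xyz",c["rotation"]).as_matrix().T@(np.array(P)-c["position"])
    return np.array([c["cx"]-c["fx"]*q[0]/q[2],c["cy"]+c["fy"]*q[1]/q[2]])
def tri(c1,a,c2,b):
    o1,d1=ray(c1,a);o2,d2=ray(c2,b)
    s=np.linalg.lstsq(np.c_[d1,-d2],o2-o1,rcond=None)[0]
    p,q=o1+s[0]*d1,o2+s[1]*d2
    return (p+q)/2,np.linalg.norm(p-q)
def blobs(img,kind,minA=8):
    i=img.astype(int);r,g,b=i[...,0],i[...,1],i[...,2]
    m={"g":(g>1.6*r)&(g>1.4*b)&(g>50),"r":(r>2*g)&(r>2*b)&(r>70)}[kind].astype(np.uint8)
    n,l,s,c=cv2.connectedComponentsWithStats(m)
    return [(s[k,4],c[k].round(2).tolist()) for k in range(1,n) if s[k,4]>=minA],l
E
python3 - <<'E'
from h import *
im={n:snapshot(n) for n in("scene","top")};C={n:camera_info(n) for n in("scene","top","wrist")}
box={"top":(225,135,320,225),"scene":(190,170,300,265)}
K={}
for n in box:
    x0,y0,x1,y1=box[n]
    cr=im[n][y0:y1,x0:x1]
    for k in"gr":
        bb=[(a,[c[0]+x0,c[1]+y0]) for a,c in blobs(cr,k,5)[0]];print(n,k,bb)
        K[n,k]=max(bb)[1]
for k in"gr": print(k,tri(C["top"],K["top",k],C["scene"],K["scene",k]))
print(C["wrist"],sensors.get_obs()["tool_pos"])
a=cv2.resize(im["top"][135:225,225:320],None,fx=6,fy=6,interpolation=cv2.INTER_CUBIC)
cv2.imwrite("pics/crop1.png",a[:,:,::-1])
E
```

```text
top g [(np.int32(49), [275.40999999999997, 198.73])]
top r [(np.int32(47), [289.64, 202.74])]
scene g [(np.int32(48), [246.85, 187.79])]
scene r [(np.int32(46), [233.32999999999998, 181.26]), (np.int32(6), [258.17, 199.17000000000002]), (np.int32(7), [267.57, 204.43])]
g (array([ 0.49709321, -0.00210132,  0.07624254]), np.float64(0.00034950050296175345))
r (array([ 0.48569844, -0.04340273,  0.07620147]), np.float64(0.0006408862839194653))
{'fx': 283.91626967867114, 'fy': 283.91626967867114, 'cx': 256.80860906207744, 'cy': 190.99858524761882, 'position': array([0.14417188, 0.53509211, 0.38459168]), 'rotation': array([-0.23670714,  0.00151649,  1.18415152])} [0.20734863 0.50909155 0.22975389]
```

View pics/crop1.png

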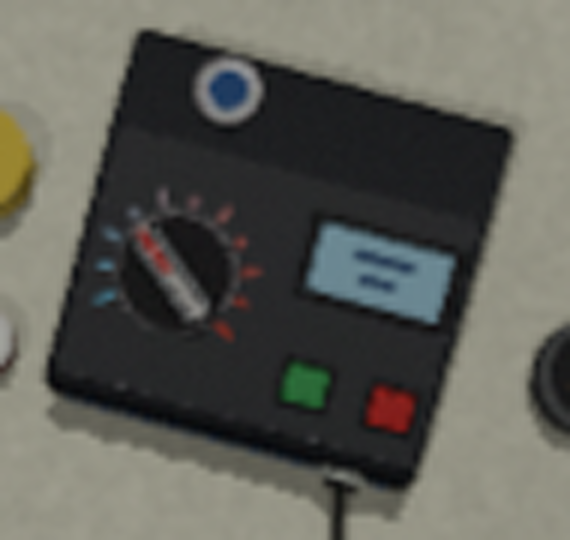

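The top crop shows the pointer's red end at about crop (140,228), pointing up-left. That is roughly 50° anticlockwise of up-slope, i.e. tick 3, with click 7 as the target. The tip tin is at (228,90). I'm moving over the station with the gripper shut for a close wrist view.

Emit:
arm_command --plan '[{"grip": 1, "slide": [-0.067, -0.04, 0], "spin": 0}, {"grip": 1, "slide": [-0.067, -0.04, 0], "spin": 0}, {"grip": 1, "slide": [-0.067, -0.04, 0], "spin": 0}, {"grip": 1, "slide": [-0.067, -0.04, 0], "spin": 0}, {"grip": 1, "slide": [-0.067, -0.04, 0], "spin": 0}, {"grip": 1, "slide": [-0.067, -0.04, 0], "spin": 0}, {"grip": 1, "slide": [-0.067, -0.04, 0], "spin": 0}, {"grip": 1, "slide": [-0.067, -0.04, 0], "spin": 0}, {"grip": 1, "slide": [-0.067, -0.04, 0], "spin": 0}, {"grip": 1, "slide": [-0.067, -0.04, 0], "spin": 0}]'

```text
time: 1.45
tool_pos: [0.4428, 0.1967, 0.2303]
ee_rot: [3.142, -0.0, 2.755]
wrist_force: [-0.5, -0.5, -0.1]
width: 0.0008
finger_force: 0.0
```

Emit:
arm_command --plan '[{"grip": 1, "slide": [-0.067, -0.04, 0], "spin": 0}, {"grip": 1, "slide": [-0.067, -0.04, 0], "spin": 0}, {"grip": 1, "slide": [-0.067, -0.04, 0], "spin": 0}, {"grip": 1, "slide": [-0.067, -0.04, 0], "spin": 0}, {"grip": 1, "slide": [-0.067, -0.04, 0], "spin": 0}, {"grip": 1, "slide": [-0.067, -0.04, 0], "spin": 0}]'

```text
time: 2.2
tool_pos: [0.5837, 0.0097, 0.2301]
ee_rot: [3.142, -0.0, 2.755]
wrist_force: [0.1, 0.5, 0.6]
width: 0.0003
finger_force: 0.0
```

Emit:
arm_command --plan '[{"grip": 1, "slide": [0, 0, 0], "spin": 1}, {"grip": 1, "slide": [0, 0, 0], "spin": 1}, {"grip": 1, "slide": [0, 0, 0], "spin": 1}, {"grip": 1, "slide": [0, 0, 0], "spin": 1}, {"grip": 1, "slide": [0, 0, 0], "spin": 1}, {"grip": 1, "slide": [0, 0, 0], "spin": 1}, {"grip": 1, "slide": [0, 0, 0], "spin": 0.56}, {"grip": 1, "slide": [0, 0, 0], "spin": 0}]'

```text
time: 3.2
tool_pos: [0.5831, 0.0108, 0.2301]
ee_rot: [-3.141, -0.0, 2.183]
wrist_force: [-0.4, -0.2, 0.2]
width: 0.0004
finger_force: 0.0
```

Run:
```python
from h import *
o=sensors.get_obs();print(o["time"],o["tool_pos"],o["ee_rot"],o["width"],o["wrist_force"])
c=camera_info("wrist");im=snapshot("wrist");print(c)
np.savez("w1.npz",im=im,**c)
cv2.imwrite("pics/w1.png",cv2.resize(im,None,fx=1.5,fy=1.5,interpolation=cv2.INTER_CUBIC)[:,:,::-1])
for k in"gr":print(k,blobs(im,k,15)[0])
```

```text
3.2 [0.58306342 0.01083759 0.23013075] [-3.14119039e+00 -4.29431663e-04  2.18295672e+00] 0.0003640033297521461 [-0.43590819 -0.16192993  0.23579863]
{'fx': 283.91626967867114, 'fy': 283.91626967867114, 'cx': 256.80860906207744, 'cy': 190.99858524761882, 'position': array([0.54352228, 0.06629835, 0.38500155]), 'rotation': array([-2.36271544e-01, -2.24969408e-04,  6.12282059e-01])}
g [(np.int32(358), [185.64, 150.34]), (np.int32(218), [469.75, 208.86])]
r [(np.int32(74), [272.84, 127.99]), (np.int32(34), [227.0, 134.5]), (np.int32(21), [232.62, 147.9]), (np.int32(23), [240.91, 159.35]), (np.int32(335), [157.08, 175.58])]
```

View pics/w1.png

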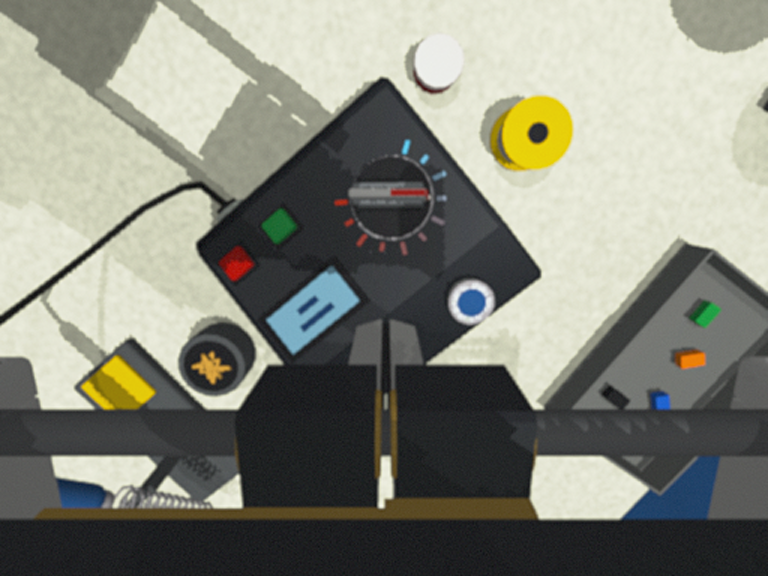

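The wrist view (1.5x) shows the wing lying horizontal with its red end at about (428,192), on the fourth tick, so the start click is 3. The skirt circle is near (391,198), green key (279,226), red key (237,263). Nothing is in the way. Next I compute positions.

```bash
cat > m.py <<'E'
from h import *
z=np.load("w1.npz");im=z["im"];cw={k:z[k] for k in z.files if k!="im"};ct=camera_info("top");cs=camera_info("scene")
G=[(cw,[185.64,150.34]),(ct,[275.41,198.73]),(cs,[246.85,187.79])]
Rd=[(cw,[157.08,175.58]),(ct,[289.64,202.74]),(cs,[233.33,181.26])]
for n,L in(("g",G),("r",Rd)):
    for i,j in((0,1),(0,2)):print(n,tri(*L[i],*L[j]))
yaw=np.radians(-15.4)
n=R.from_euler("z",yaw).apply(R.from_euler("y",-12,degrees=True).apply([0,0,1]))
print("n",n)
# gray crop of the dial
x0,y0=215,85;cr=cv2.resize(im[y0:175,x0:310],None,fx=4,fy=4,interpolation=cv2.INTER_CUBIC)
g=cv2.cvtColor(cr,cv2.COLOR_RGB2GRAY)
h=cv2.HoughCircles(g,cv2.HOUGH_GRADIENT,1,40,param1=60,param2=15,minRadius=95,maxRadius=135)
cir=[] if h is None else h[0][:3]
for c in cir:print("circle",c[:2]/4+[x0-.375,y0-.375],c[2]/4)
m=((cr.max(2)>105)).astype(np.uint8)
cs_,_=cv2.findContours(m,cv2.RETR_EXTERNAL,cv2.CHAIN_APPROX_NONE)
for c in cs_:
    if cv2.contourArea(c)>800:
        r=cv2.minAreaRect(c);print("ridge",np.array(r[0])/4+[x0-.375,y0-.375],np.array(r[1])/4,r[2])
E
python3 m.py
```

```text
g (array([ 0.49715261, -0.00197932,  0.07501055]), np.float64(1.968487336107909e-05))
g (array([ 0.49740324, -0.00191507,  0.07655507]), np.float64(0.0005256690460859342))
r (array([ 0.48585861, -0.04332118,  0.07597171]), np.float64(0.0006262258825055089))
r (array([ 0.48620309, -0.04342383,  0.07669068]), np.float64(0.00026102852296576006))
n [-0.20044671  0.05521222  0.9781476 ]
circle [260.5  132.25] 27.825
ridge [260.71585846 127.44989777] [56.37633133 13.54652691] 7.224316120147705
ridge [297.12499237  99.87499809] [30.49999619 24.49999619] 90.0
```

```bash
cat >> m.py <<'E'
print("----")
g0=np.array([.4973,-.0019,.0765])
d=plane(cw,[260.5,132.25],n,g0-1.5*n/1000)
print("dial w",d-6.5e-3*n); print("dial top",plane(ct,[254.3,180],n,g0-1.5e-3*n)-6.5e-3*n)
c=d-6.5e-3*n
ux=R.from_euler("z",yaw).apply(R.from_euler("y",-12,degrees=True).apply([1,0,0]));uy=np.cross(n,ux)
print("ux uy",ux,uy,"green in dial frame",[(g0-c)@v for v in(ux,uy,n)])
for a in(50,230):
    P=c+27.5e-3*n+25e-3*(np.cos(np.radians(a))*ux+np.sin(np.radians(a))*uy);print(a,"wing end",P,"px*1.5",proj(cw,P)*1.5)
for dd in ((.062,0),(-.062,0)):print("edge px",proj(cw,c+dd[0]*ux)*1.5,c+dd[0]*ux)
E
python3 m.py|sed '1,/----/d'
```

```text
dial w [0.55363321 0.0602164  0.07635914]
dial top [0.55200812 0.05912771 0.07608757]
ux uy [ 0.94302761 -0.25975308  0.20791169] [0.26555612 0.9640954  0.        ] green in dial frame [np.float64(-0.03695956460851743), np.float64(-0.07484576099159582), np.float64(0.007999999999999985)]
50 wing end [0.56836078 0.07602408 0.10659928] px*1.5 [425.66939311 194.12775177]
230 wing end [0.52788107 0.04744539 0.09991713] px*1.5 [348.99401268 194.08167167]
edge px [446.47594244 267.73759791] [0.61210092 0.0441117  0.08924967]
edge px [337.7706267  132.12359678] [0.4951655  0.07632109 0.06346862]
```

Emit:
arm_command --plan '[{"grip": 1, "slide": [0.057, 0.013, 0], "spin": 0}, {"grip": 1, "slide": [0.057, 0.013, 0], "spin": 0}, {"grip": 1, "slide": [0.057, 0.012, 0], "spin": 0}, {"grip": 1, "slide": [0, 0, 0.06], "spin": 0.1}, {"grip": 1, "slide": [0, 0, 0.06], "spin": 0}, {"grip": 1, "slide": [0, 0, 0.06], "spin": 0}, {"grip": 1, "slide": [0, 0, 0.03], "spin": 0}, {"grip": 1, "slide": [0, 0, 0], "spin": 0}]'

```text
time: 4.25
tool_pos: [0.549, 0.0917, 0.1244]
ee_rot: [-3.14, -0.001, 2.174]
wrist_force: [0.1, 0.0, 0.5]
width: 0.0003
finger_force: 0.0
```

Run:
```python
from h import *
o=sensors.get_obs();print(o["time"],o["tool_pos"],o["ee_rot"],o["wrist_force"])
im=snapshot("wrist")
cv2.imwrite("pics/w2.png",cv2.resize(im[60:320,130:400],None,fx=2.2,fy=2.2,interpolation=cv2.INTER_CUBIC)[:,:,::-1])
```

```text
4.25 [0.54898087 0.09166106 0.12440558] [-3.13951740e+00 -1.33440285e-03  2.17377652e+00] [0.1115148  0.02725584 0.54574327]
```

View pics/w2.png

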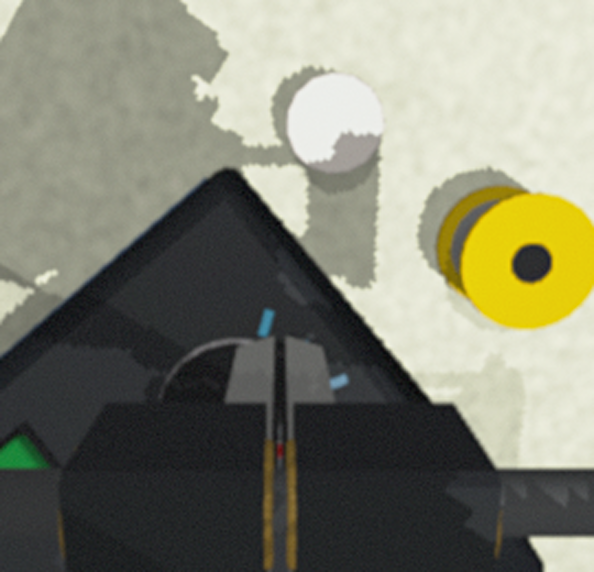

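The fingers stand just left of the wing, over the skirt edge, with the wing behind them and nothing touched. I go down 9 mm and then approach.

Emit:
arm_command --plan '[{"grip": 1, "slide": [0, 0, 0.018], "spin": 0}, {"grip": 1, "slide": [0, 0, 0], "spin": 0}]'

```text
time: 4.55
tool_pos: [0.5497, 0.0917, 0.1165]
ee_rot: [3.141, -0.0, 2.174]
wrist_force: [-0.2, -0.1, -0.3]
width: 0.0002
finger_force: 0.0
```

Emit:
arm_command --plan '[{"grip": 1, "slide": [-0.01, 0, 0], "spin": 0}, {"grip": 1, "slide": [-0.01, 0, 0], "spin": 0}, {"grip": 1, "slide": [-0.004, 0, 0], "spin": 0}, {"grip": 1, "slide": [0, 0, 0], "spin": 0}]'

```text
time: 5.05
tool_pos: [0.5545, 0.0854, 0.1171]
ee_rot: [3.141, -0.009, 2.175]
wrist_force: [-6.9, 8.6, 4.0]
width: 0.0005
finger_force: 5.5
```

Contact came about 4 mm early with 11 N, probably the inner corner close to the axis. I back off, move out along the wing, lead with the outer edge and look.

Emit:
arm_command --plan '[{"grip": 1, "slide": [0.016, 0, 0], "spin": 0}, {"grip": 1, "slide": [0, 0.012, -0.003], "spin": 1}, {"grip": 1, "slide": [0, 0, 0], "spin": 0}]'

```text
time: 5.42
tool_pos: [0.5574, 0.0916, 0.1183]
ee_rot: [3.141, 0.001, 2.087]
wrist_force: [0.2, 1.0, 1.1]
width: 0.0004
finger_force: 0.0
```

Run:
```python
from h import *
o=sensors.get_obs();print(o["time"],o["tool_pos"],o["ee_rot"],o["wrist_force"])
a=snapshot("scene");b=snapshot("top")
a=cv2.resize(a[170:270,190:310],(480,400),interpolation=cv2.INTER_CUBIC);b=cv2.resize(b[135:235,215:315],(400,400),interpolation=cv2.INTER_CUBIC)
cv2.imwrite("pics/s3.png",np.hstack([a,b])[:,:800,::-1])
```

```text
5.425 [0.55738938 0.09162164 0.11827411] [3.14084811e+00 1.07526665e-03 2.08740867e+00] [0.2270315  1.00751783 1.05629684]
```

View pics/s3.png

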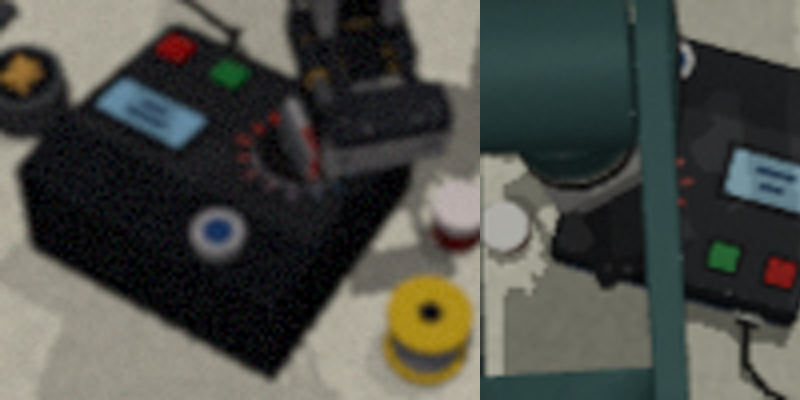

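In the scene view the wing is clear of the fingers with its red end nearest them, near (312,140). It is still in the start click. I approach again.

Emit:
arm_command --plan '[{"grip": 1, "slide": [-0.006, 0, 0], "spin": 0}, {"grip": 1, "slide": [-0.004, 0, 0], "spin": 0}, {"grip": 1, "slide": [-0.004, 0, 0], "spin": 0}, {"grip": 1, "slide": [0, 0, 0], "spin": 0}]'

```text
time: 6.02
tool_pos: [0.5591, 0.088, 0.118]
ee_rot: [-3.141, -0.006, 2.087]
wrist_force: [-3.0, 6.8, 1.7]
width: 0.0006
finger_force: 3.7
```

```bash
cat > d.py <<'E'
from h import *
from bench import robot
o=sensors.get_obs();print(o["time"],o["tool_pos"].round(4),o["ee_rot"].round(3),o["wrist_force"].round(1),o["wrist_torque"].round(2),robot.tip_reach)
a=snapshot("scene");cs=camera_info("scene");np.save("scene_now.npy",a)
i=a.astype(int);m=(i[...,0]>1.5*i[...,1])&(i[...,0]>1.4*i[...,2])&(i[...,0]>55)
n,l,s,c=cv2.connectedComponentsWithStats(m.astype(np.uint8))
for k in range(1,n):
    if 240<c[k][0]<290 and 190<c[k][1]<225:print(s[k,4],c[k].round(1))
n_=np.array([-.2004,.0552,.9781]);ux=np.array([.943,-.2598,.2079]);uy=np.array([.2656,.9641,0])
C=np.array([.553,.060,.0775])
for t in range(50,-76,-25):
    P=[C+27.5e-3*n_+r*(np.cos(np.radians(t))*ux+np.sin(np.radians(t))*uy) for r in(.006,.025)]
    print(t,[proj(cs,p).round(1).tolist() for p in P])
E
python3 d.py
```

```text
6.025 [0.5591 0.088  0.118 ] [-3.141 -0.006  2.087] [-3.   6.8  1.7] [ 1.16  0.69 -0.02] 0.025
9 [258. 199.]
7 [254.  201.7]
9 [250.4 204.3]
10 [267.  204.2]
5 [250.6 208.8]
7 [267.6 211.7]
3 [252.3 212.7]
50 [[265.8, 202.6], [268.3, 207.7]]
25 [[264.7, 202.5], [263.9, 207.6]]
0 [[263.7, 202.2], [259.8, 206.3]]
-25 [[263.0, 201.7], [256.6, 204.0]]
-50 [[262.6, 201.0], [255.1, 201.1]]
-75 [[262.7, 200.3], [255.4, 198.3]]
```

Emit:
arm_command --plan '[{"grip": 1, "slide": [-0.003, 0, 0], "spin": 0}, {"grip": 1, "slide": [-0.003, 0, 0], "spin": 0}, {"grip": 1, "slide": [0, 0, 0], "spin": 0}]'

```text
time: 6.45
tool_pos: [0.5595, 0.0875, 0.1181]
ee_rot: [-3.141, -0.01, 2.088]
wrist_force: [-7.0, 10.7, 4.0]
width: 0.0006
finger_force: 6.3
```

```bash
python3 d.py | head -9;python3 - <<'E'
import numpy as np,cv2
a=np.load("scene_now.npy");cv2.imwrite("pics/s4.png",cv2.resize(a[165:240,215:315],(800,600),interpolation=cv2.INTER_CUBIC)[:,:,::-1])
E
```

```text
6.45 [0.5595 0.0875 0.1181] [-3.141 -0.01   2.088] [-7.  10.7  4. ] [ 1.98  1.25 -0.08] 0.025
8 [258.1 198.9]
7 [254.  201.7]
5 [266.4 203.6]
9 [250.6 204.7]
4 [250.5 208.5]
3 [252. 213.]
5 [267.4 213.2]
50 [[265.8, 202.6], [268.3, 207.7]]
```

View pics/s4.png

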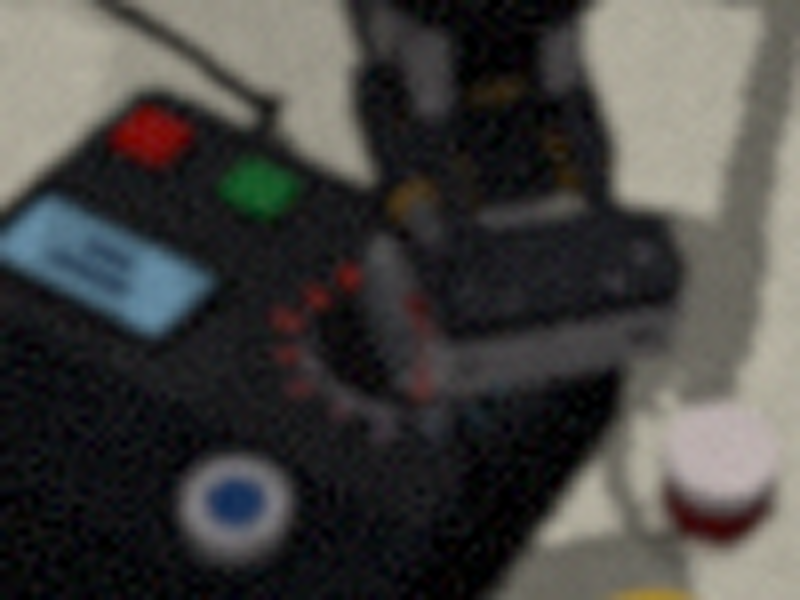

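The scene crop shows the wing still at its start angle, red mark near (420,340), and the gripper body hides the fingertips. The force has an upward part, so the tip may be catching low. I back off, rise 3 mm, go further out and try again.

Emit:
arm_command --plan '[{"grip": 1, "slide": [0.02, 0, 0], "spin": 0}, {"grip": 1, "slide": [0, 0.008, -0.006], "spin": 0}, {"grip": 1, "slide": [0, 0, 0], "spin": 0}]'

```text
time: 6.88
tool_pos: [0.5612, 0.0934, 0.1215]
ee_rot: [3.141, 0.001, 2.086]
wrist_force: [1.1, -0.4, 0.2]
width: 0.0004
finger_force: 0.0
```

Emit:
arm_command --plan '[{"grip": 1, "slide": [-0.008, 0, 0], "spin": 0}, {"grip": 1, "slide": [-0.004, 0, 0], "spin": 0}, {"grip": 1, "slide": [0, 0, 0], "spin": 0}]'

```text
time: 7.25
tool_pos: [0.5628, 0.0903, 0.1213]
ee_rot: [3.141, -0.005, 2.087]
wrist_force: [-2.6, 6.0, 2.7]
width: 0.0005
finger_force: 3.2
```

Emit:
arm_command --plan '[{"grip": 1, "slide": [-0.004, 0, 0], "spin": 0}, {"grip": 1, "slide": [-0.004, 0, 0], "spin": 0}, {"grip": 1, "slide": [0, 0, 0], "spin": 0}]'

```text
time: 7.62
tool_pos: [0.5635, 0.0895, 0.1214]
ee_rot: [3.14, -0.01, 2.088]
wrist_force: [-5.9, 11.1, 5.7]
width: 0.0008
finger_force: 6.5
```

Emit:
arm_command --plan '[{"grip": 1, "slide": [-0.004, 0, 0], "spin": 0}, {"grip": 1, "slide": [-0.004, 0, 0], "spin": 0}, {"grip": 1, "slide": [0, 0, 0], "spin": 0}]'

```text
time: 8.0
tool_pos: [0.5676, 0.0838, 0.122]
ee_rot: [3.138, -0.004, 2.087]
wrist_force: [-1.1, 7.0, 3.6]
width: 0.0002
finger_force: 3.9
```

```bash
python3 d.py | head -9;python3 - <<'E'
from h import *
im=snapshot("wrist");cv2.imwrite("pics/w5.png",cv2.resize(im[170:320,160:360],(800,600),interpolation=cv2.INTER_CUBIC)[:,:,::-1])
E
```

```text
8.0 [0.5676 0.0838 0.122 ] [ 3.138 -0.004  2.087] [-1.1  7.   3.6] [ 1.3   0.28 -0.1 ] 0.025
8 [258.1 199.1]
7 [254.  201.7]
23 [263.7 208.9]
7 [250.3 204.6]
4 [251.  208.8]
3 [252. 213.]
50 [[265.8, 202.6], [268.3, 207.7]]
25 [[264.7, 202.5], [263.9, 207.6]]
```

View pics/w5.png

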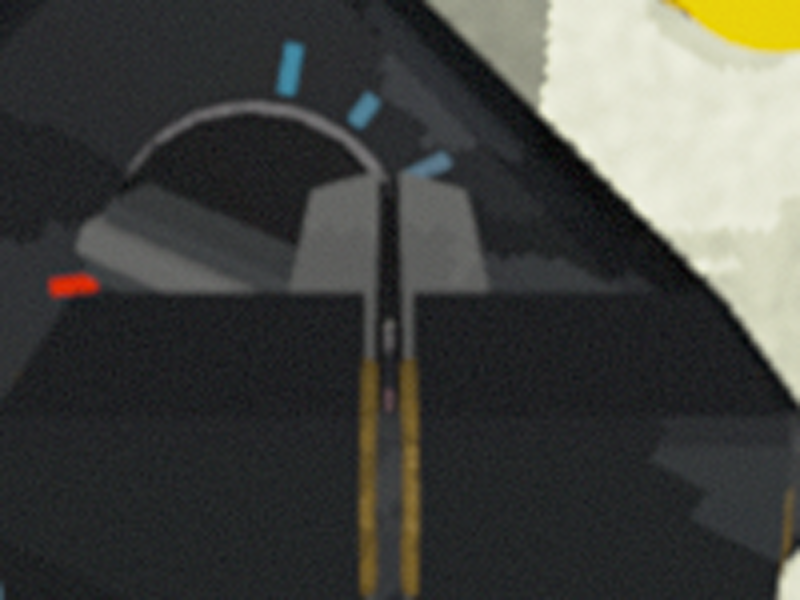

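The wrist crop shows the wing's tail at (100,240), turned about 25°, and the scene pointer reads 25°: one click done. I now re-align with the wing's new angle and push again the same way.

Emit:
arm_command --plan '[{"grip": 1, "slide": [0.012, 0.007, -0.003], "spin": 0}, {"grip": 1, "slide": [0, 0, 0], "spin": 1}, {"grip": 1, "slide": [0, 0, 0], "spin": 1}, {"grip": 1, "slide": [0, 0, 0], "spin": 1}, {"grip": 1, "slide": [0, 0, 0], "spin": 1}, {"grip": 1, "slide": [0, 0, 0], "spin": 1}, {"grip": 1, "slide": [0, 0, 0], "spin": 0}]'

```text
time: 8.98
tool_pos: [0.5674, 0.0878, 0.1221]
ee_rot: [-3.141, 0.001, 1.65]
wrist_force: [-0.4, -0.0, -0.2]
width: 0.0003
finger_force: 0.0
```

Emit:
arm_command --plan '[{"grip": 1, "slide": [-0.006, 0, 0], "spin": 0}, {"grip": 1, "slide": [-0.004, 0, 0], "spin": 0}, {"grip": 1, "slide": [-0.004, 0, 0], "spin": 0}, {"grip": 1, "slide": [-0.003, 0, 0], "spin": 0}, {"grip": 1, "slide": [0, 0, 0], "spin": 0}]'

```text
time: 9.6
tool_pos: [0.568, 0.0812, 0.1226]
ee_rot: [3.141, -0.002, 1.651]
wrist_force: [0.3, 4.5, -0.1]
width: 0.0005
finger_force: 2.3
```

```bash
python3 d.py | head -10
```

```text
9.6 [0.568  0.0812 0.1226] [ 3.141e+00 -2.000e-03  1.651e+00] [ 0.3  4.5 -0.1] [ 0.9   0.03 -0.04] 0.025
1 [252. 213.]
50 [[265.8, 202.6], [268.3, 207.7]]
25 [[264.7, 202.5], [263.9, 207.6]]
0 [[263.7, 202.2], [259.8, 206.3]]
-25 [[263.0, 201.7], [256.6, 204.0]]
-50 [[262.6, 201.0], [255.1, 201.1]]
-75 [[262.7, 200.3], [255.4, 198.3]]
```

```bash
cat > t.py <<'E'
from h import *
o=sensors.get_obs();print(o["time"],o["tool_pos"].round(4),o["ee_rot"].round(3),o["wrist_force"].round(1))
c=camera_info("wrist");im=snapshot("wrist");np.savez("w_now.npz",im=im)
n=np.array([-.2004,.0552,.9781]);ux=np.array([.943,-.2598,.2079]);uy=np.array([.2656,.9641,0])
C=np.array([.553,.060,.0775]);p=C+27.5e-3*n
H,W=im.shape[:2];pts=[]
for v in range(60,H):
    for u in range(60,W-60):
        P=plane(c,(u,v),n,p)-p;x,y=P@ux,P@uy
        r=np.hypot(x,y)
        if .009<r<.025: pts.append((np.degrees(np.arctan2(-y,-x)),r,im[v,u].min(),im[v,u].max(),u,v))
q=np.array(pts);m=(q[:,2]>85)&(q[:,3]-q[:,2]<25)
h,e=np.histogram(q[m,0],np.arange(-180,181,10))
print([(int(a),int(b)) for a,b in zip(e,h) if b>3])
E
python3 t.py
```

```text
9.65 [0.568  0.0812 0.1226] [ 3.141e+00 -2.000e-03  1.651e+00] [-0.5  6.5  0.4]
[(-160, 4), (-140, 5), (-130, 32), (-120, 76), (-110, 89), (-100, 67)]
```

Emit:
arm_command --plan '[{"grip": 1, "slide": [-0.004, 0, 0], "spin": 0}, {"grip": 1, "slide": [-0.004, 0, 0], "spin": 0}, {"grip": 1, "slide": [0, 0, 0], "spin": 0}]'

```text
time: 10.07
tool_pos: [0.5682, 0.0803, 0.1227]
ee_rot: [3.14, -0.008, 1.652]
wrist_force: [-0.2, 11.7, 1.3]
width: 0.0006
finger_force: 6.0
```

Emit:
arm_command --plan '[{"grip": 1, "slide": [-0.003, 0, 0], "spin": 0}, {"grip": 1, "slide": [-0.003, 0, 0], "spin": 0}, {"grip": 1, "slide": [0, 0, 0], "spin": 0}]'

```text
time: 10.45
tool_pos: [0.5684, 0.0797, 0.1228]
ee_rot: [3.14, -0.013, 1.653]
wrist_force: [-0.4, 16.8, 0.2]
width: 0.0007
finger_force: 8.5
```

Emit:
arm_command --plan '[{"grip": 1, "slide": [-0.003, 0, 0], "spin": 0}, {"grip": 1, "slide": [0, 0, 0], "spin": 0}]'

```text
time: 10.7
tool_pos: [0.5701, 0.0745, 0.1235]
ee_rot: [3.137, -0.004, 1.652]
wrist_force: [3.3, 9.0, 1.6]
width: 0.0003
finger_force: 4.5
```

```bash
python3 t.py; python3 -c "
from h import *
print(sensors.get_obs()['wrist_torque'])"
```

```text
10.7 [0.5701 0.0745 0.1235] [ 3.137 -0.004  1.652] [3.3 9.  1.6]
[(-160, 6), (-150, 36), (-140, 87), (-130, 106), (-120, 95), (-110, 64), (-20, 37), (-10, 98), (0, 74)]
[ 1.5227638  -0.51688466 -0.00477588]
```

Emit:
arm_command --plan '[{"grip": 1, "slide": [0.016, 0, -0.003], "spin": 0}, {"grip": 1, "slide": [0, 0.026, -0.003], "spin": 1}, {"grip": 1, "slide": [0, 0, 0], "spin": 1}, {"grip": 1, "slide": [0, 0, 0], "spin": 1}, {"grip": 1, "slide": [0, 0, 0], "spin": 1}, {"grip": 1, "slide": [0, 0, 0], "spin": 1}, {"grip": 1, "slide": [0, 0, 0], "spin": 0}]'

```text
time: 11.62
tool_pos: [0.5808, 0.0798, 0.1253]
ee_rot: [3.141, 0.002, 1.214]
wrist_force: [-0.6, -0.4, -0.9]
width: 0.0003
finger_force: 0.0
```

Emit:
arm_command --plan '[{"grip": 1, "slide": [-0.006, 0, 0], "spin": 0}, {"grip": 1, "slide": [-0.004, 0, 0], "spin": 0}, {"grip": 1, "slide": [-0.004, 0, 0], "spin": 0}, {"grip": 1, "slide": [-0.004, 0, 0], "spin": 0}, {"grip": 1, "slide": [0, 0, 0], "spin": 0}]'

```text
time: 12.25
tool_pos: [0.5778, 0.072, 0.1255]
ee_rot: [3.142, -0.0, 1.214]
wrist_force: [-0.9, -0.0, -0.4]
width: 0.0006
finger_force: 0.0
```

Emit:
arm_command --plan '[{"grip": 1, "slide": [-0.004, 0, 0], "spin": 0}, {"grip": 1, "slide": [0, 0, 0], "spin": 0}]'

```text
time: 12.5
tool_pos: [0.5773, 0.0707, 0.1255]
ee_rot: [3.141, -0.001, 1.214]
wrist_force: [1.1, 1.5, -0.6]
width: 0.0006
finger_force: 0.7
```

Emit:
arm_command --plan '[{"grip": 1, "slide": [-0.004, 0, 0], "spin": 0}, {"grip": 1, "slide": [-0.004, 0, 0], "spin": 0}, {"grip": 1, "slide": [-0.003, 0, 0], "spin": 0}, {"grip": 1, "slide": [0, 0, 0], "spin": 0}]'

```text
time: 13.0
tool_pos: [0.5769, 0.0692, 0.1258]
ee_rot: [3.14, -0.009, 1.215]
wrist_force: [4.7, 9.6, -2.4]
width: 0.0007
finger_force: 5.5
```

Emit:
arm_command --plan '[{"grip": 1, "slide": [-0.003, 0, 0], "spin": 0}, {"grip": 1, "slide": [0, 0, 0], "spin": 0}]'

```text
time: 13.25
tool_pos: [0.5769, 0.0688, 0.1259]
ee_rot: [3.139, -0.012, 1.216]
wrist_force: [5.3, 11.6, -3.1]
width: 0.0004
finger_force: 6.7
```

Emit:
arm_command --plan '[{"grip": 1, "slide": [-0.003, 0, 0], "spin": 0}, {"grip": 1, "slide": [0, 0, 0], "spin": 0}]'

```text
time: 13.5
tool_pos: [0.5768, 0.0684, 0.126]
ee_rot: [3.139, -0.014, 1.216]
wrist_force: [7.9, 14.3, -3.2]
width: 0.0006
finger_force: 7.9
```

Emit:
arm_command --plan '[{"grip": 1, "slide": [-0.002, 0, 0], "spin": 0}, {"grip": 1, "slide": [0, 0, 0], "spin": 0}]'

```text
time: 13.75
tool_pos: [0.5751, 0.0623, 0.1261]
ee_rot: [3.139, -0.002, 1.215]
wrist_force: [4.4, 2.9, -0.8]
width: 0.0006
finger_force: 2.1
```

```bash
python3 t.py
```

```text
13.75 [0.5751 0.0623 0.1261] [ 3.139e+00 -2.000e-03  1.215e+00] [ 4.4  2.9 -0.8]
[(-180, 62), (-170, 93), (-160, 92), (-150, 81), (-140, 41), (-50, 9), (-40, 68), (-30, 92), (-20, 40), (170, 5)]
```

The tail angle gives about -25°, so three clicks are done. One more, the same way.

Emit:
arm_command --plan '[{"grip": 1, "slide": [0.016, 0, -0.003], "spin": 0}, {"grip": 1, "slide": [0, 0.02, -0.001], "spin": 1}, {"grip": 1, "slide": [0, 0, 0], "spin": 1}, {"grip": 1, "slide": [0, 0, 0], "spin": 1}, {"grip": 1, "slide": [0, 0, 0], "spin": 1}, {"grip": 1, "slide": [0, 0, 0], "spin": 1}, {"grip": 1, "slide": [0, 0, 0], "spin": 0}]'

```text
time: 14.68
tool_pos: [0.5854, 0.0651, 0.1271]
ee_rot: [-3.141, 0.002, 0.778]
wrist_force: [0.0, 0.9, -0.7]
width: 0.0003
finger_force: 0.0
```

Emit:
arm_command --plan '[{"grip": 1, "slide": [-0.006, 0, 0], "spin": 0}, {"grip": 1, "slide": [-0.004, 0, 0], "spin": 0}, {"grip": 1, "slide": [-0.004, 0, 0], "spin": 0}, {"grip": 1, "slide": [-0.004, 0, 0], "spin": 0}, {"grip": 1, "slide": [0, 0, 0], "spin": 0}]'

```text
time: 15.3
tool_pos: [0.5795, 0.059, 0.1275]
ee_rot: [3.142, -0.0, 0.777]
wrist_force: [0.6, -0.8, 0.0]
width: 0.0005
finger_force: 0.0
```

Emit:
arm_command --plan '[{"grip": 1, "slide": [-0.004, 0, 0], "spin": 0}, {"grip": 1, "slide": [-0.004, 0, 0], "spin": 0}, {"grip": 1, "slide": [0, 0, 0], "spin": 0}]'

```text
time: 15.68
tool_pos: [0.5777, 0.0571, 0.1276]
ee_rot: [3.141, -0.003, 0.778]
wrist_force: [4.8, 3.0, -1.9]
width: 0.0007
finger_force: 2.5
```

Emit:
arm_command --plan '[{"grip": 1, "slide": [-0.004, 0, 0], "spin": 0}, {"grip": 1, "slide": [-0.003, 0, 0], "spin": 0}, {"grip": 1, "slide": [0, 0, 0], "spin": 0}]'

```text
time: 16.05
tool_pos: [0.577, 0.0563, 0.1278]
ee_rot: [3.14, -0.009, 0.778]
wrist_force: [8.9, 6.3, -4.5]
width: 0.0004
finger_force: 5.2
```

Emit:
arm_command --plan '[{"grip": 1, "slide": [-0.003, 0, 0], "spin": 0}, {"grip": 1, "slide": [0, 0, 0], "spin": 0}]'

```text
time: 16.3
tool_pos: [0.5767, 0.0559, 0.1279]
ee_rot: [3.14, -0.011, 0.779]
wrist_force: [11.6, 8.5, -5.7]
width: 0.0003
finger_force: 6.4
```

Emit:
arm_command --plan '[{"grip": 1, "slide": [-0.002, 0, 0], "spin": 0}, {"grip": 1, "slide": [0, 0, 0], "spin": 0}]'

```text
time: 16.55
tool_pos: [0.5766, 0.0557, 0.1279]
ee_rot: [3.139, -0.013, 0.779]
wrist_force: [12.1, 9.5, -5.1]
width: 0.0005
finger_force: 7.1
```

```bash
python3 t.py
```

```text
16.55 [0.5766 0.0557 0.1279] [ 3.139 -0.013  0.779] [12.1  9.5 -5.1]
[(-180, 80), (-170, 87), (-160, 61), (-150, 4), (170, 36)]
```

Emit:
arm_command --plan '[{"grip": 1, "slide": [-0.002, 0, 0], "spin": 0}, {"grip": 1, "slide": [0, 0, 0], "spin": 0}]'

```text
time: 16.85
tool_pos: [0.5723, 0.0513, 0.1278]
ee_rot: [3.14, -0.0, 0.778]
wrist_force: [1.5, 0.0, 1.4]
width: 0.0002
finger_force: 0.8
```

```bash
python3 t.py
```

```text
16.85 [0.5723 0.0513 0.1278] [ 3.14  -0.     0.778] [1.5 0.  1.4]
[(-180, 90), (-170, 75), (-160, 21), (-70, 15), (-60, 84), (-50, 83), (-40, 22), (130, 4), (150, 42), (160, 73), (170, 90)]
```

The fourth click has snapped in, with the tail at about -50°. I back off and rise for a verification view.

Emit:
arm_command --plan '[{"grip": 1, "slide": [0.02, 0, 0], "spin": 0}, {"grip": 1, "slide": [0, 0, -0.05], "spin": 0}, {"grip": 1, "slide": [0, 0, -0.08], "spin": 0}, {"grip": 1, "slide": [0, 0, -0.08], "spin": 0}, {"grip": 1, "slide": [-0.02, 0.06, 0], "spin": 0}, {"grip": 1, "slide": [-0.02, 0.06, 0], "spin": 0}, {"grip": 1, "slide": [0, 0, 0], "spin": 0}]'

```text
time: 17.77
tool_pos: [0.6068, 0.0001, 0.2317]
ee_rot: [-3.14, 0.002, 0.774]
wrist_force: [0.1, -0.3, -0.0]
width: 0.0006
finger_force: 0.0
```

```bash
python3 t.py
python3 - <<'E'
from h import *
im=np.load("w_now.npz")["im"]
cv2.imwrite("pics/w6.png",cv2.resize(im,None,fx=1.5,fy=1.5,interpolation=cv2.INTER_CUBIC)[:,:,::-1])
c=camera_info("wrist");print(blobs(im,"g",60)[0]);print([b for b in blobs(im,"r",60)[0]])
for P in([.4973,-.0019,.0765],[.486,-.0433,.0765]):print(proj(c,P))
E
```

```text
17.775 [6.068e-01 1.000e-04 2.317e-01] [-3.14e+00  2.00e-03  7.74e-01] [ 0.1 -0.3 -0. ]
[(-90, 8), (-80, 24), (-70, 38), (-60, 39), (-50, 39), (-40, 28), (-30, 9), (130, 15), (140, 24), (150, 22), (160, 10), (170, 4)]
[]
[(np.int32(61), [134.25, 129.23]), (np.int32(66), [184.12, 194.95])]
[194.83593527 250.55015174]
[214.22129704 278.74717522]
```

View pics/w6.png

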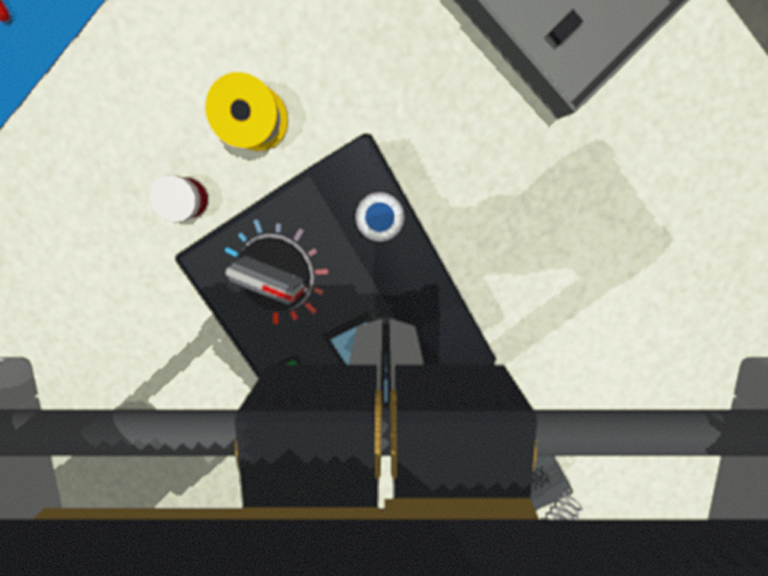

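The wrist view shows the wing's red end at (300,292), pointing at the eighth tick near (318,293). That is click 7, four up from the start, and the tin, jar and spool are undisturbed. Now I go over the green key.

Emit:
arm_command --plan '[{"grip": 1, "slide": [-0.053, -0.05, 0], "spin": 0}, {"grip": 1, "slide": [-0.053, -0.05, 0], "spin": 0}, {"grip": 1, "slide": [-0.053, -0.05, 0], "spin": 0}, {"grip": 1, "slide": [0, 0, 0], "spin": 1}, {"grip": 1, "slide": [0, 0, 0], "spin": 1}, {"grip": 1, "slide": [0, 0, 0], "spin": 1}, {"grip": 1, "slide": [0, 0, 0], "spin": 1}, {"grip": 1, "slide": [0, 0, 0], "spin": 1}, {"grip": 1, "slide": [0, 0, 0], "spin": 1}, {"grip": 1, "slide": [0, 0, 0], "spin": 1}]'

```text
time: 19.08
tool_pos: [0.4967, 0.0005, 0.2324]
ee_rot: [-3.141, 0.001, 0.165]
wrist_force: [0.1, -0.5, -0.8]
width: 0.0003
finger_force: 0.0
```

Emit:
arm_command --plan '[{"grip": 1, "slide": [0, 0, 0.04], "spin": 1}, {"grip": 1, "slide": [0, 0, 0.04], "spin": 1}, {"grip": 1, "slide": [0, 0, 0.04], "spin": 1}, {"grip": 1, "slide": [0, 0, 0.04], "spin": 1}, {"grip": 1, "slide": [0, 0, 0.03], "spin": 1}, {"grip": 1, "slide": [0, 0, 0.01], "spin": 0}, {"grip": 1, "slide": [0, 0, 0], "spin": 0}]'

```text
time: 19.95
tool_pos: [0.4971, -0.0001, 0.1325]
ee_rot: [-3.141, 0.001, -0.268]
wrist_force: [-0.2, 0.3, 1.0]
width: 0.0003
finger_force: 0.0
```

Run:
```python
from h import *
o=sensors.get_obs();print(o["time"],o["tool_pos"].round(4),o["ee_rot"].round(3),o["wrist_force"].round(1))
d=(np.array([.4973,-.0019])-o["tool_pos"][:2]);y=o["ee_rot"][2]
print("tool dx,dy mm",1e3*(d@[np.cos(y),np.sin(y)]),1e3*(d@[np.sin(y),-np.cos(y)]))
```

```text
19.95 [ 4.971e-01 -1.000e-04  1.325e-01] [-3.141e+00  1.000e-03 -2.680e-01] [-0.2  0.3  1. ]
tool dx,dy mm 0.704800284542372 1.7191382509873951
```

Emit:
arm_command --plan '[{"grip": 1, "slide": [0.001, 0.003, 0.03], "spin": 0}, {"grip": 1, "slide": [0, 0, 0.02], "spin": 0}, {"grip": 1, "slide": [0, 0, 0.004], "spin": 0}, {"grip": 1, "slide": [0, 0, 0], "spin": 0}]'

```text
time: 20.45
tool_pos: [0.4972, -0.0023, 0.1055]
ee_rot: [3.142, 0.001, -0.27]
wrist_force: [-1.3, -0.4, 1.1]
width: 0.0005
finger_force: 0.7
```

Emit:
arm_command --plan '[{"grip": 1, "slide": [0, 0, 0.004], "spin": 0}, {"grip": 1, "slide": [0, 0, 0.004], "spin": 0}, {"grip": 1, "slide": [0, 0, 0], "spin": 0}]'

```text
time: 20.82
tool_pos: [0.4979, -0.0024, 0.1022]
ee_rot: [3.142, -0.001, -0.27]
wrist_force: [-2.1, 0.3, 4.2]
width: 0.0008
finger_force: 2.1
```

Emit:
arm_command --plan '[{"grip": 1, "slide": [0, 0, 0.004], "spin": 0}, {"grip": 1, "slide": [0, 0, 0.003], "spin": 0}, {"grip": 1, "slide": [0, 0, 0], "spin": 0}]'

```text
time: 21.2
tool_pos: [0.4981, -0.0024, 0.1015]
ee_rot: [3.142, -0.003, -0.27]
wrist_force: [-5.5, 0.1, 16.9]
width: 0.0004
finger_force: 8.4
```

Emit:
arm_command --plan '[{"grip": 1, "slide": [0, 0, 0.003], "spin": 0}, {"grip": 1, "slide": [0, 0, 0], "spin": 0}]'

```text
time: 21.45
tool_pos: [0.4982, -0.0025, 0.1013]
ee_rot: [-3.142, -0.003, -0.27]
wrist_force: [-9.1, 0.5, 22.1]
width: 0.0005
finger_force: 11.0
```

The key is on its hard stop after about 4 mm of travel. I release it, rise, and check.

Emit:
arm_command --plan '[{"grip": 1, "slide": [0, 0, -0.03], "spin": 0}, {"grip": 1, "slide": [0, 0, -0.08], "spin": 0}, {"grip": 1, "slide": [0, 0, -0.08], "spin": 0}, {"grip": 1, "slide": [0, 0, -0.08], "spin": 0}, {"grip": 1, "slide": [-0.08, 0, 0], "spin": 0}, {"grip": 1, "slide": [-0.08, 0, 0], "spin": 0}, {"grip": 1, "slide": [0, 0, 0], "spin": 0}]'

```text
time: 22.32
tool_pos: [0.419, 0.0197, 0.2314]
ee_rot: [-3.141, -0.001, -0.269]
wrist_force: [-0.1, 0.1, 0.1]
width: 0.0001
finger_force: 0.0
```

```bash
python3 t.py
python3 - <<'E'
from h import *
im=np.load("w_now.npz")["im"]
cv2.imwrite("pics/w7.png",cv2.resize(im,None,fx=1.5,fy=1.5,interpolation=cv2.INTER_CUBIC)[:,:,::-1])
E
```

```text
22.325 [0.419  0.0197 0.2314] [-3.141e+00 -1.000e-03 -2.690e-01] [-0.1  0.1  0.1]
[(-90, 11), (-80, 23), (-70, 53), (-60, 53), (-50, 59), (-40, 43), (-30, 18), (-20, 5), (90, 5), (100, 17), (110, 44), (120, 4), (150, 5), (160, 4)]
```

View pics/w7.png

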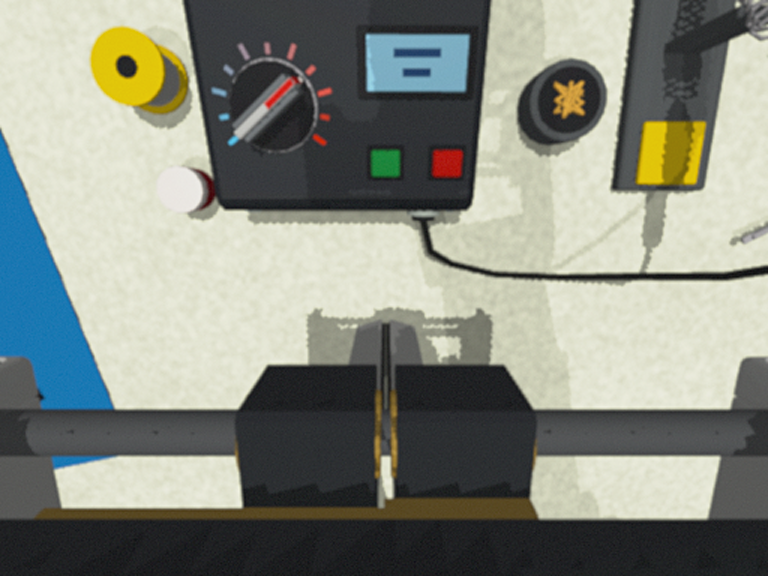

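The dial pointer, red end at (293,82), points about 50° clockwise of up-slope (click 7). Both keys are out, at (386,163) and (447,163), and the surrounding items are in place. I'm handing in.

```bash
python3 -c "
from bench import ticket
print(ticket.close_job())"
```

```text
the job is handed in; nothing more can be done
None
```

I turned the dial up four clicks (click 3 to click 7) by pushing the side of its wing, pressed the green set key to its stop and released it, and handed the job in; no verdict came back, but the last camera view showed the dial at click 7, both keys out, and nothing in view disturbed.

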